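# Take a picture at the inverted microscope

### The arm

A 7-joint arm with a two-finger parallel gripper is mounted at the origin on the work surface. World frame = base frame: x ahead of the robot, y to its left, z up, the work surface at z = 0. Lengths are in m, angles in rad, forces in N, time in s.
With the tool pointing down it reaches from about 0.35 to 0.9 m from the base axis. Payload 7.2 kg.
Tool frame: the origin (TCP) lies at the centre of the arm's flange, where the gripper is bolted on; the fingertips stand 173 mm ahead of it and the grasp point (between the pads) lies 155 mm ahead of it; z points along the fingers, x is the direction in which the jaws open and shut, and the axes are right-handed (so a half turn about z gives the same grasp; the last joint's range is limited). The gripper opens to 85 mm and grips with 20 to 120 N. Pads are 22 mm wide; open, the fingers measure 114 mm over their backs; the gripper's body (76 mm by 85 mm) begins 54 mm behind the grasp point. The pads swing forward as they close: fully open they stand 13 mm farther back than shut.
Start: joints at [1.15, 0.411, -0.013, 1.596, 0.006, 1.134, -0.082], TCP at [0.216, -0.587, 0.405] pointing down, gripper open.
Joint ranges: [-2.95, 2.95], [-0.29, 1.99], [-1.47, 1.44], [0.14, 2.54], [-1.03, 4.17], [0.13, 1.85], [-2.86, 2.86]. Speed limits (rad/s): [2.39, 2.39, 3.01, 3.01, 3.14, 3.14, 3.14].

### API

Orientations are given as a unit quaternion [w, x, y, z].
In Python, from rig import env gives the robot as it stands.
- The arm moves only by the tool jog_arm, never from a script. Its argument "moves" is a list of rows, each a list of 6 numbers: the shift along the world's x, y, z in m, then the turn, a rotation vector about the world's x, y, z in degrees. A call has 1 to 20 rows; each row is the pose to reach, as a shift and turn from the pose commanded when the call began; what a row does not reach only later rows make up. A row lasts 1/8 s, in which the tool goes at most 62.5 mm and 10.7 degrees, less where a joint would pass 70% of its speed; a pose out of reach is approached as far as the arm can. A call with a gripper value outside its range is refused whole. "hand" is the opening, from 0 (shut) to 1 (fully open), set as the call begins (left out, the last holds). The fingers move at their own pace and stop on an object; "newtons" is the grip in N (left out, the last holds). Time passes only in rows, so rows that repeat a pose let the fingers close. It gives the time, the measured TCP pose, the force and the opening at its end, in the units of the state.
- env.get_state(): the state, without advancing time (a new reading comes with each control period).
- env.get_image(name): name is "scene" or "top" or "wrist"; returns a dict with "frame" (384x512x3 uint8, red, green, blue), "fx", "fy", "cx", "cy" (pixels), "xyz" and "orientation" of the camera in the world. Camera axes: x right, y down, z forward; pixel columns grow to the right and rows downward; lengths in m; the calibration is good to about 2 mm. A picture is of the moment at which its call begins. There is no depth.
- env.sign_off(): hands the job in, once; it reports no verdict.
The state is a dict: "clock": time; "qpos": joint angles; "qd": joint speeds; "joint_efforts": joint torques, N m; "ee_pos": TCP position; "tool_rot": TCP orientation; "ft_force": force on the tool from outside, world axes, zero at the start; "ft_torque": the same for the moment, N m; "opening": finger opening in m.
Only numpy, scipy, OpenCV 4.12 (cv2) and the standard library are available. Lean on these libraries where they do the work, as an engineer would, in place of code of your own. Each camera call takes 0.05 s, during which the arm holds its last target.

### The job

Take a picture of the sample, working the controls only by light fingertip presses: first switch the lamp on by pressing fully down the green end of the rocker on the grey lamp supply, then send the light to the camera by pressing fully down the blue end of the rocker on the white light-path switch, and last tap the large red button on the black camera handset and let it come up again. Press gently, and do not pick up, push away or tip any of the three devices. Leave the brightness knob, the small grey delete key and everything else on the bench as they are.

Things in the scene. Friction and masses are not known exactly. Their poses are not given: they have to be found in the camera images.
- lamp_supply: LED lamp supply, a loose light grey metal case on four rubber feet, 150 x 110 x 64 mm (its x, y, z), about 0.9 kg, dark grey deck on top. Origin: centre of its underside; z up. On the deck (64 mm above the bench) a rocker switch centred 32 mm to its -x side and a black brightness knob (33 mm across, top 84 mm above the bench) centred 40 mm to its +x side.
- lamp_rocker (a joint): lamp rocker (52 mm long along the supply's y axis, 30 mm wide, green half towards +y, black half towards -y): 0 = off, green end raised; 0.30 rad = on, green end pressed down. It moves stiffly without a snap (2 to 3 N near the end of the green half) and stays where it is left, so it must be pressed right down; it counts as on from 0.20 rad.
- green_end (a point): point on the upper face of the green half of the lamp rocker, 18 mm from its pivot, where to press; off it is about 80 mm above the bench (the raised outer tip, 8 mm farther out, about 82 mm) sinking about 5 mm when the rocker goes over. The tipped-down face lies about 10 mm above the deck and nearly level. Pressed harder, the whole rocker gives up to 4 mm in its rubber seat (4 N to start, 20 N fully) and comes back.
- brightness (a joint): brightness knob of the lamp supply, turns about the vertical, rad; set somewhere between 0.3 and 0.5, to be left as it is.
- path_switch: light-path switch of the inverted microscope (which stands fixed along the left edge of the bench, more than 0.55 m to the robot's left), a loose white plastic box on rubber feet, 92 x 100 x 42 mm (its x, y, z), about 0.45 kg. Origin: centre of its underside; z up. One rocker switch on top, centred 6 mm to its +x side; a printed camera sign beside the blue end, two printed rings (eyepieces) beside the grey end.
- path_rocker (a joint): light-path rocker (52 mm long along the box's y axis, 30 mm wide, blue half towards -y, grey half towards +y): 0 = eyepieces, blue end raised; 0.30 rad = camera, blue end pressed down. It moves stiffly without a snap (2 to 3 N near the end of the blue half) and stays where it is left, so it must be pressed right down; it counts as on the camera from 0.20 rad.
- blue_end (a point): point on the upper face of the blue half of the light-path rocker, 18 mm from its pivot, where to press; at the start about 58 mm above the bench (the raised outer tip, 8 mm farther out, about 60 mm) sinking about 5 mm when the rocker goes over. The tipped-down face lies about 10 mm above the box's top and nearly level. Pressed harder, the whole rocker gives up to 4 mm in its rubber seat (4 N to start, 20 N fully) and comes back.
- handset: wireless camera handset, a loose black plastic slab on rubber feet, 146 x 64 x 26 mm (its x, y, z), about 0.26 kg, screen on its +x part. Origin: centre of its underside; z up.
- shutter (a joint): large red round button (28 mm across) at the middle of the handset: 0 = up, 0.007 m = fully down; it takes 1.5 N to start and 7.5 N to push fully down (3.6 N at 2.5 mm, where it takes the picture) and springs back.
- shutter_top (a point): centre of the top face of the red button, 36 mm above the bench when up (10 mm above the handset's face).
- delete_key (a joint): small grey round delete key (16 mm across, 4 mm proud of the handset) 50 mm from the red button towards the handset's -x end: 0 = up, 0.003 m = down; not to be pressed.
- well_plate: closed 24-well plate, 85 x 127 x 20 mm, lying on the bench. Origin: centre of its underside.
- dish: closed round culture dish, 60 mm across, 16 mm high. Origin: centre of its underside.
- medium: bottle of pink medium with a blue cap, 52 mm across, 105 mm high, standing. Origin: centre of its underside.
- slide_box: blue slide box, 85 x 100 x 35 mm. Origin: centre of its underside.
- marker: marker pen with a black cap, 137 mm long, 13 mm thick, lying. Origin: under its middle; x along it.
- mouse: black computer mouse, 104 x 60 x 34 mm. Origin: centre of its underside.
- tube_rack: orange tube rack, 85 x 165 x 46 mm, with capped tubes standing to 104 mm. Origin: centre of its underside.

How it is judged:
By the outcome, as a careful person would: the job done as asked, in the order asked, and still so for the second after the job is handed in, with the robot touching nothing.
It also fails if it takes over 54 s, if anything falls off the work surface, if the arm or the gripper's body presses on something with over 40 N, if the wrist force passes 120 N, or if a joint passes its speed limit or range.

## Working session

There is one attempt and no reset: what is moved stays moved. The work goes in short steps, Python scripts to look and compute and a tool call to move; the robot and the scene stay as the last step left them, time stands still between calls to the robot, and variables do not carry over. Pictures are saved under pics/ and viewed, and the job is handed in when it is done.

Besides the shell and the picture viewer there is one more tool, called as name(argument=value, ...), one argument or row to a line, values as JSON. jog_arm: Moves the arm, as the interface text tells. Its arguments: {"type":"object","properties":{"moves":{"type":"array","items":{"type":"array","items":{"type":"number"}}},"hand":{"type":"number"},"newtons":{"type":"number"}},"required":["moves"]}

```bash
mkdir -p pics; ls
cat > h.py <<'E'
import numpy as np, cv2, json
from rig import env
from scipy.spatial.transform import Rotation as R
def shot(n,tag):
    im=env.get_image(n); cv2.imwrite(f'pics/{tag}.png',cv2.cvtColor(im['frame'],cv2.COLOR_RGB2BGR))
    np.save(f'pics/{tag}.npy',im,allow_pickle=True); return im
def load(tag): return np.load(f'pics/{tag}.npy',allow_pickle=True).item()
def rot(im):
    q=np.array(im['orientation']); return R.from_quat([q[1],q[2],q[3],q[0]]).as_matrix()
def ray(im,u,v,z):
    d=rot(im)@np.array([(u-im['cx'])/im['fx'],(v-im['cy'])/im['fy'],1]); o=np.array(im['xyz'])
    return o+d*(z-o[2])/d[2]
def proj(im,p):
    c=rot(im).T@(np.array(p)-np.array(im['xyz'])); return np.array([im['fx']*c[0]/c[2]+im['cx'],im['fy']*c[1]/c[2]+im['cy']])
E
python3 - <<'E'
from h import *
for n in ('scene','top','wrist'):
    im=shot(n,n+'0'); print(n,im['fx'],im['cx'],im['cy'],im['xyz'],im['orientation'])
print(env.get_state())
E
```

```text
pics
scene 386.43844920508474 257.88633038240255 200.00062161198278 [ 1.23023417 -0.41282257  0.9363265 ] [-0.32050567  0.80917209  0.45754437 -0.18212577]
top 407.74951027174336 261.4125345699598 190.91291171415745 [0.32237026 0.01300712 1.18988375] [ 0.07443433 -0.70319907  0.70371249 -0.06898788]
wrist 274.6830915982837 257.44111827713874 188.06287471367682 [ 0.28502741 -0.56190579  0.37354864] [ 0.11721122  0.81175386 -0.56613738 -0.08249651]
{'clock': 0.15, 'qpos': array([ 1.14978708,  0.41173147, -0.01272805,  1.59682381,  0.00561677,
        1.13431537, -0.08221569]), 'qd': array([ 3.85958641e-05, -1.72516184e-03,  4.75892534e-04, -1.43951690e-03,
        6.47640102e-04, -6.52365311e-04, -1.15851555e-03]), 'joint_efforts': array([ 3.04080386e-04, -6.01037836e+01,  6.81923982e-01, -2.99647522e+01,
        1.37586120e-02,  7.81806215e-03, -5.58830369e-07]), 'ee_pos': array([ 0.21589383, -0.58635883,  0.40404797]), 'tool_rot': array([-3.15019896e-04,  8.20232483e-01, -5.72029971e-01, -5.35301570e-04]), 'ft_force': array([ 0.11294688, -0.8361386 ,  0.07150707]), 'ft_torque': array([ 0.00382007,  0.02010058, -0.03548286]), 'opening': 0.0851638606789611}
```

View pics/scene0.png

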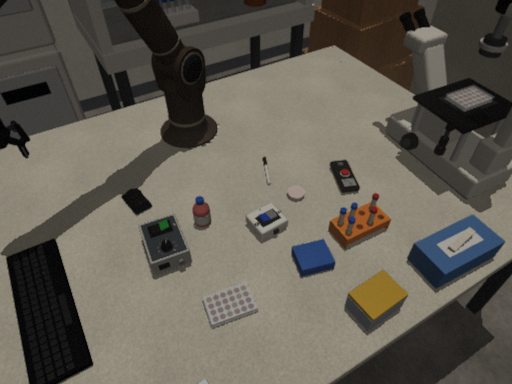

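View pics/top0.png

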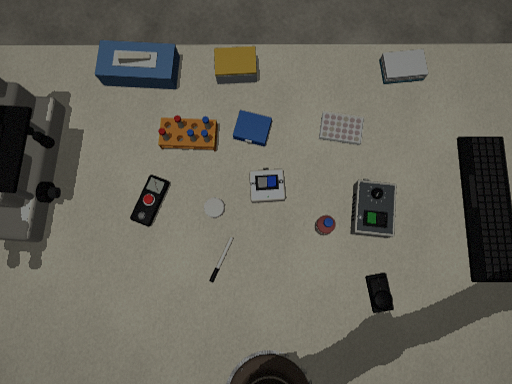

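View pics/wrist0.png

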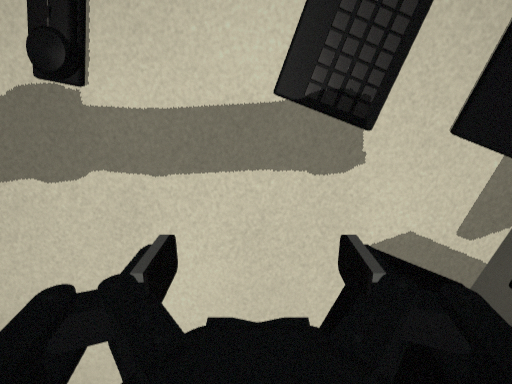

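Run:
```python
from h import *
t=load('top0');s=load('scene0')
def mask(im,lo,hi): return cv2.inRange(cv2.cvtColor(im['frame'],cv2.COLOR_RGB2HSV),lo,hi)
cr=[]
for im,(u,v) in ((t,(375,205)),(t,(268,185)),(t,(150,200)),(s,(165,240)),(s,(268,218)),(s,(345,175))):
    c=im['frame'][v-33:v+34,u-33:u+34]; cr.append(cv2.resize(c,(260,260),interpolation=cv2.INTER_CUBIC))
g=np.vstack([np.hstack(cr[:3]),np.hstack(cr[3:])]); cv2.imwrite('pics/crops0.png',cv2.cvtColor(g,cv2.COLOR_RGB2BGR))
for name,lo,hi in (('green',(45,100,50),(80,255,255)),('blue',(105,150,40),(125,255,255)),('red',(0,140,90),(6,255,255)),('red2',(174,140,90),(180,255,255))):
  for n,im in (('top',t),('scene',s)):
    k,l,st,ce=cv2.connectedComponentsWithStats(mask(im,lo,hi))
    for i in range(1,k):
        if st[i,4]>15: print(name,n,st[i].tolist(),ce[i].round(1), [ray(im,*ce[i],z).round(4)[:2].tolist() for z in (.08,.058,.036)])
```

```text
green top [367, 212, 9, 12, 95] [371.3 217.6] [[0.4761, -0.279], [0.4792, -0.2848], [0.4822, -0.2906]]
green scene [159, 219, 10, 12, 79] [163.4 224.5] [[0.4814, -0.2812], [0.4621, -0.2778], [0.4429, -0.2745]]
blue top [233, 111, 38, 35, 911] [251.8 127.5] [[0.7371, 0.0492], [0.7453, 0.0499], [0.7535, 0.0506]]
blue top [203, 117, 5, 6, 26] [205.  119.5] [[0.7618, 0.1845], [0.7705, 0.1879], [0.7792, 0.1913]]
blue top [187, 130, 6, 6, 29] [189.7 132.3] [[0.7229, 0.2272], [0.7308, 0.2315], [0.7387, 0.2357]]
blue top [201, 130, 6, 7, 29] [203.9 132.8] [[0.7214, 0.1865], [0.7293, 0.1899], [0.7372, 0.1934]]
blue top [267, 176, 9, 11, 98] [271.  180.9] [[0.5794, -0.0053], [0.5845, -0.0056], [0.5896, -0.006]]
blue top [324, 218, 9, 9, 62] [327.9 222.1] [[0.4638, -0.1601], [0.4666, -0.1635], [0.4694, -0.167]]
blue scene [196, 197, 7, 6, 34] [199.  199.3] [[0.4434, -0.1511], [0.4232, -0.1444], [0.403, -0.1376]]
blue scene [352, 203, 5, 5, 19] [354.3 204.8] [[0.7054, 0.239], [0.6919, 0.2557], [0.6784, 0.2725]]
blue scene [341, 208, 5, 5, 18] [343.1 209.7] [[0.7035, 0.1976], [0.6899, 0.2133], [0
[... 314 characters left out ...]
0.0458]]
blue scene [317, 266, 13, 6, 26] [323.4 268.3] [[0.8365, 0.0215], [0.8264, 0.0327], [0.8163, 0.0439]]
red top [174, 116, 6, 5, 24] [176.6 117.8] [[0.7672, 0.2667], [0.776, 0.2718], [0.7849, 0.2768]]
red top [159, 128, 6, 6, 26] [161.4 130.5] [[0.7285, 0.3089], [0.7366, 0.3148], [0.7446, 0.3207]]
red top [144, 195, 9, 9, 64] [147.8 198.7] [[0.5295, 0.3369], [0.5336, 0.3433], [0.5377, 0.3498]]
red scene [341, 169, 8, 6, 32] [344.8 171.2] [[0.5748, 0.3111], [0.558, 0.3297], [0.5411, 0.3483]]
red scene [373, 194, 6, 4, 18] [375.7 195.4] [[0.7091, 0.3216], [0.6957, 0.3405], [0.6823, 0.3593]]
red scene [371, 207, 6, 4, 19] [373.8 208.5] [[0.7468, 0.2792], [0.7344, 0.297], [0.722, 0.3148]]
```

View pics/crops0.png

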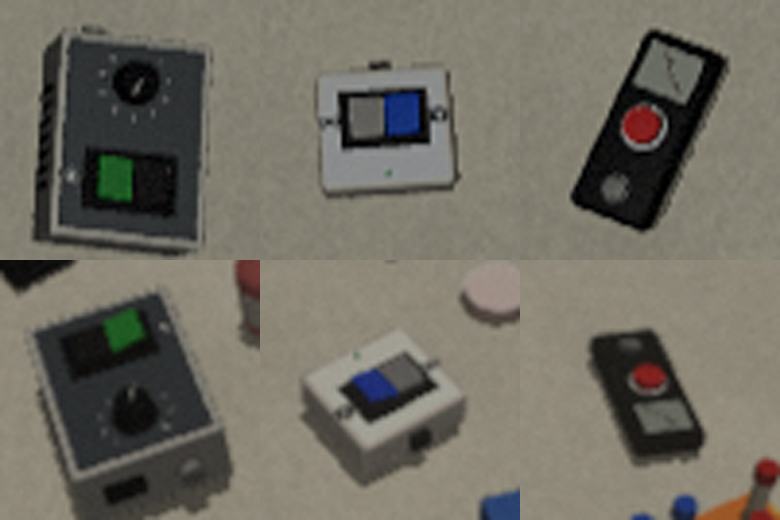

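jog_arm(
  moves=[
    [0.026,0.031,0,0,0,7],
    [0.052,0.062,0,0,0,14],
    [0.078,0.094,0,0,0,21],
    [0.105,0.125,0,0,0,28],
    [0.131,0.156,0,0,0,35],
    [0.157,0.187,-0.005,0,0,42],
    [0.183,0.218,-0.01,0,0,49],
    [0.21,0.25,-0.015,0,0,56],
    [0.236,0.281,-0.02,0,0,63],
    [0.262,0.312,-0.03,0,0,70],
    [0.262,0.312,-0.03,0,0,70],
    [0.262,0.312,-0.03,0,0,70],
  ],
  hand=0,
)

```text
clock: 1.65
ee_pos: [0.4776, -0.2751, 0.3745]
tool_rot: [0.0, 1.0, 0.001, -0.0]
ft_force: [-0.2, -1.1, 0.1]
opening: 0.0001
```

Run:
```python
from h import *
w=shot('wrist','w1'); cv2.imwrite('pics/w1b.png',cv2.cvtColor(cv2.resize(w['frame'],None,fx=1.5,fy=1.5),cv2.COLOR_RGB2BGR))
t=load('top0');s=load('scene0')
print(w['xyz'],'tip px',proj(w,[.4776,-.2751,.2015]))
m=cv2.inRange(cv2.cvtColor(w['frame'],cv2.COLOR_RGB2HSV),(45,100,50),(80,255,255))
k,l,st,ce=cv2.connectedComponentsWithStats(m)
for i in range(1,k):
    if st[i,4]>15:
        print(st[i].tolist(),ce[i],ray(w,*ce[i],.079))
        c=max(cv2.findContours((l==i).astype('uint8'),0,2)[0],key=cv2.contourArea); b=cv2.boxPoints(cv2.minAreaRect(c)); print(b.round(1).tolist()); print([ray(w,*p,.079).round(4).tolist() for p in b])
```

```text
[ 0.47877669 -0.2034211   0.34408287] tip px [255.22523077 237.38598351]
[244, 174, 32, 27, 713] [259.20617111 187.2398317 ] [ 0.48059428 -0.28111857  0.079     ]
[[243.0, 197.8000030517578], [245.60000610351562, 173.6999969482422], [275.5, 176.89999389648438], [273.0, 200.89999389648438]]
[[0.4642, -0.2923, 0.079], [0.467, -0.2672, 0.079], [0.4968, -0.2704, 0.079], [0.4947, -0.2957, 0.079]]
```

View pics/w1b.png

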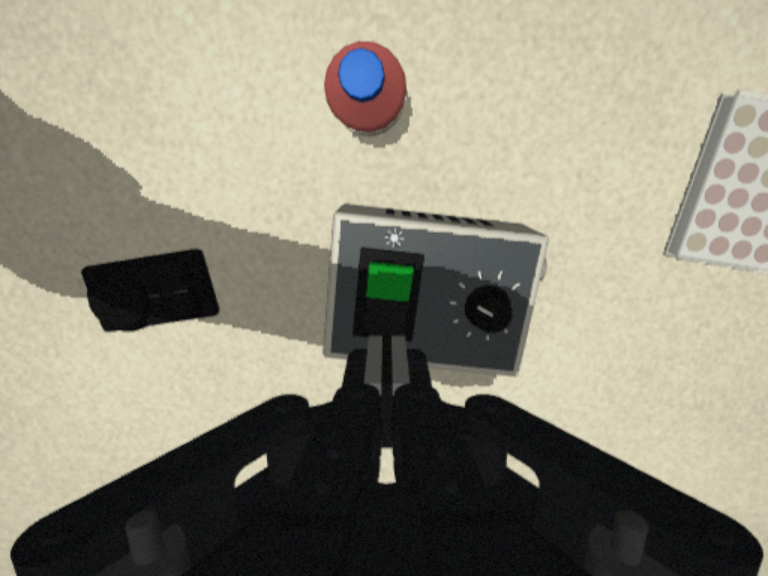

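jog_arm(
  moves=[
    [0.001,-0.001,-0.03,0,0,0],
    [0.001,-0.001,-0.06,0,0,0],
    [0.001,-0.001,-0.085,0,0,0],
    [0.001,-0.001,-0.1,0,0,0],
    [0.001,-0.001,-0.108,0,0,0],
    [0.001,-0.001,-0.11,0,0,0],
    [0.001,-0.001,-0.11,0,0,0],
    [0.001,-0.001,-0.11,0,0,0],
  ],
)

```text
clock: 2.7
ee_pos: [0.4792, -0.2756, 0.2654]
tool_rot: [0.0, 1.0, 0.002, 0.001]
ft_force: [0.7, 0.3, -0.5]
opening: 0.0003
```

jog_arm(
  moves=[
    [0,0,-0.003,0,0,0],
    [0,0,-0.006,0,0,0],
    [0,0,-0.008,0,0,0],
    [0,0,-0.01,0,0,0],
    [0,0,-0.012,0,0,0],
    [0,0,-0.013,0,0,0],
    [0,0,-0.014,0,0,0],
    [0,0,-0.014,0,0,0],
  ],
)

```text
clock: 3.7
ee_pos: [0.479, -0.2756, 0.2507]
tool_rot: [0.0, 1.0, 0.002, 0.0]
ft_force: [0.1, 1.1, 1.4]
opening: -0.0001
```

Run:
```python
from h import *
w=shot('wrist','w2'); cv2.imwrite('pics/w2b.png',cv2.cvtColor(cv2.resize(w['frame'],None,fx=1.5,fy=1.5),cv2.COLOR_RGB2BGR))
print(env.get_state()['ft_force'])
```

```text
[1.32740786 0.31600988 1.19476727]
```

View pics/w2b.png

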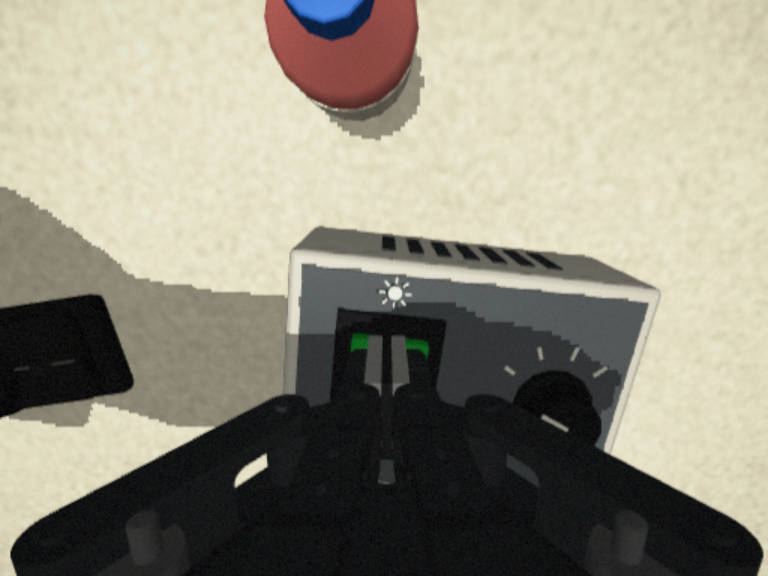

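jog_arm(
  moves=[
    [0,0,-0.001,0,0,0],
    [0,0,-0.002,0,0,0],
    [0,0,-0.003,0,0,0],
    [0,0,-0.003,0,0,0],
    [0,0,-0.003,0,0,0],
  ],
)

```text
clock: 4.38
ee_pos: [0.479, -0.2756, 0.2479]
tool_rot: [0.0, 1.0, 0.002, 0.0]
ft_force: [-0.3, 1.7, 4.2]
opening: -0.0001
```

jog_arm(
  moves=[
    [0,0,-0.0005,0,0,0],
    [0,0,-0.001,0,0,0],
    [0,0,-0.0015,0,0,0],
    [0,0,-0.0015,0,0,0],
    [0,0,-0.0015,0,0,0],
  ],
)

```text
clock: 5.0
ee_pos: [0.479, -0.2755, 0.2467]
tool_rot: [0.0, 1.0, 0.002, 0.0]
ft_force: [-1.7, 0.9, 8.3]
opening: -0.0003
```

Force rises to ~8 N, so the rocker is bottomed in its seat. Lifting off, and going up for a check picture.

jog_arm(
  moves=[
    [0,0,0.002,0,0,0],
    [0,0,0.006,0,0,0],
    [0,0,0.015,0,0,0],
    [0,0,0.035,0,0,0],
    [0,0,0.07,0,0,0],
    [0,0,0.1,0,0,0],
    [0,0,0.12,0,0,0],
    [0,0,0.128,0,0,0],
    [0,0,0.128,0,0,0],
    [0,0,0.128,0,0,0],
  ],
)

```text
clock: 6.25
ee_pos: [0.4786, -0.2755, 0.3732]
tool_rot: [-0.0, 1.0, 0.002, -0.001]
ft_force: [-0.2, -0.4, 0.3]
opening: 0.0001
```

Run:
```python
from h import *
w=shot('wrist','w3'); cv2.imwrite('pics/w3b.png',cv2.cvtColor(cv2.resize(w['frame'][100:260,190:390],(800,640),interpolation=cv2.INTER_CUBIC)[:600],cv2.COLOR_RGB2BGR))
m=cv2.inRange(cv2.cvtColor(w['frame'],cv2.COLOR_RGB2HSV),(45,100,50),(80,255,255))
k,l,st,ce=cv2.connectedComponentsWithStats(m)
for i in range(1,k):
    if st[i,4]>15:
        print(st[i].tolist(),ce[i],ray(w,*ce[i],.075))
```

```text
[243, 173, 32, 29, 748] [258.27941176 187.13903743] [ 0.48061392 -0.28194217  0.075     ]
```

View pics/w3b.png

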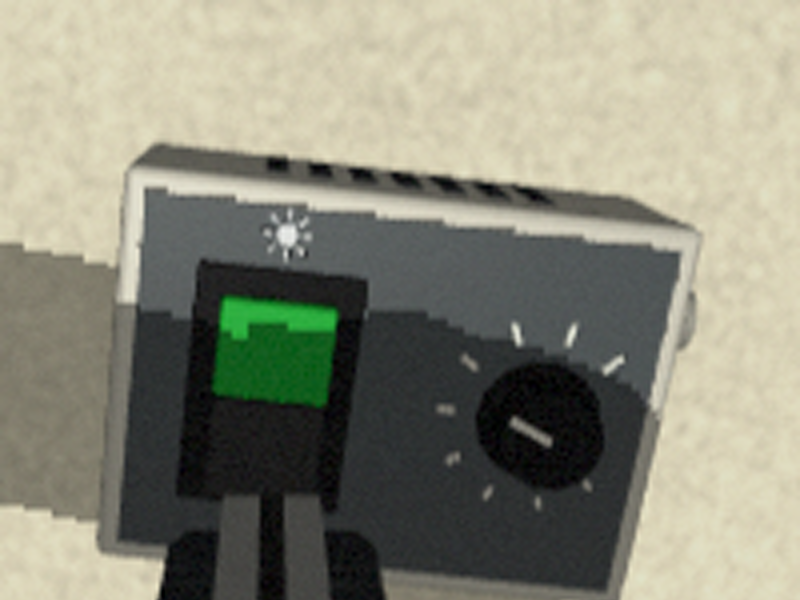

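jog_arm(
  moves=[
    [0.01,0.025,0,0,0,0],
    [0.027,0.065,0,0,0,0],
    [0.048,0.115,0,0,0,0],
    [0.068,0.165,0,0,0,0],
    [0.089,0.215,-0.005,0,0,0],
    [0.101,0.246,-0.015,0,0,0],
    [0.108,0.263,-0.02,0,0,0],
    [0.108,0.263,-0.02,0,0,0],
    [0.108,0.263,-0.02,0,0,0],
  ],
)

```text
clock: 7.42
ee_pos: [0.5868, -0.0143, 0.3541]
tool_rot: [0.001, 1.0, 0.001, -0.0]
ft_force: [0.4, -0.3, 0.1]
opening: -0.0002
```

Run:
```python
from h import *
s=shot('scene','s4')
a=load('scene0')['frame'][205:285,130:210];b=s['frame'][205:285,130:210]
cv2.imwrite('pics/s4b.png',cv2.cvtColor(cv2.resize(np.hstack([a,b]),(800,400),interpolation=cv2.INTER_CUBIC),cv2.COLOR_RGB2BGR))
w=shot('wrist','w4'); cv2.imwrite('pics/w4b.png',cv2.cvtColor(cv2.resize(w['frame'],None,fx=1.5,fy=1.5),cv2.COLOR_RGB2BGR))
m=cv2.inRange(cv2.cvtColor(w['frame'],cv2.COLOR_RGB2HSV),(105,150,40),(125,255,255))
k,l,st,ce=cv2.connectedComponentsWithStats(m)
for i in range(1,k):
    if st[i,4]>150:
        print(st[i].tolist(),ce[i],ray(w,*ce[i],.057))
        c=max(cv2.findContours((l==i).astype('uint8'),0,2)[0],key=cv2.contourArea); bb=cv2.boxPoints(cv2.minAreaRect(c)); print([ray(w,*p,.057).round(4).tolist() for p in bb])
```

```text
[362, 54, 127, 117, 9097] [424.44443223 111.75530395] [0.7445376  0.05248148 0.057     ]
[[0.6889, 0.0189, 0.057], [0.713, 0.1094, 0.057], [0.7974, 0.0824, 0.057], [0.7817, -0.0144, 0.057]]
[243, 161, 31, 28, 793] [258.3442623  174.64943253] [ 0.58912024 -0.00823382  0.057     ]
[[0.5734, 0.0041, 0.057], [0.6032, 0.006, 0.057], [0.6053, -0.021, 0.057], [0.5747, -0.023, 0.057]]
```

View pics/w4b.png

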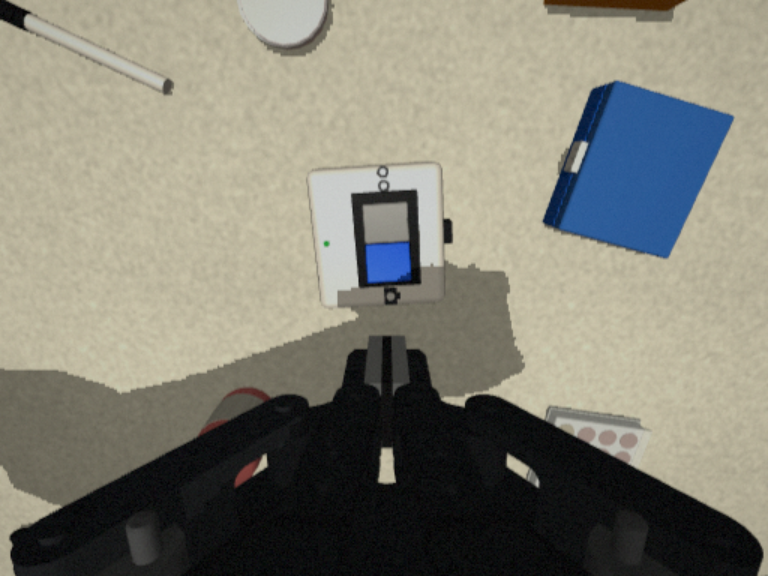

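View pics/s4b.png

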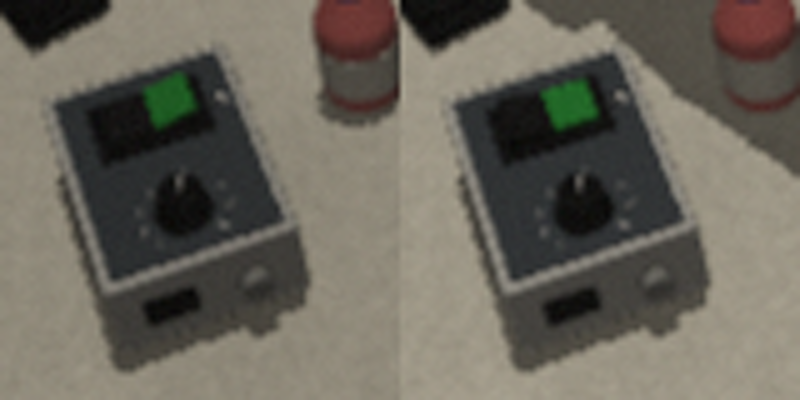

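jog_arm(
  moves=[
    [0.001,0.001,-0.03,0,0,0],
    [0.001,0.001,-0.06,0,0,0],
    [0.001,0.001,-0.085,0,0,0],
    [0.001,0.001,-0.1,0,0,0],
    [0.001,0.001,-0.109,0,0,0],
    [0.001,0.001,-0.112,0,0,0],
    [0.001,0.001,-0.112,0,0,0],
    [0.001,0.001,-0.112,0,0,0],
  ],
)

```text
clock: 8.52
ee_pos: [0.5882, -0.0114, 0.2429]
tool_rot: [0.0, 1.0, 0.002, 0.001]
ft_force: [-0.3, -0.4, 0.7]
opening: 0.0001
```

jog_arm(
  moves=[
    [0,-0.0015,-0.003,0,0,0],
    [0,-0.0015,-0.006,0,0,0],
    [0,-0.0015,-0.008,0,0,0],
    [0,-0.0015,-0.01,0,0,0],
    [0,-0.0015,-0.012,0,0,0],
    [0,-0.0015,-0.013,0,0,0],
    [0,-0.0015,-0.014,0,0,0],
    [0,-0.0015,-0.014,0,0,0],
  ],
)

```text
clock: 9.52
ee_pos: [0.588, -0.0129, 0.2281]
tool_rot: [-0.0, 1.0, 0.002, 0.0]
ft_force: [0.7, -0.3, 1.2]
opening: 0.0002
```

Run:
```python
from h import *
w=shot('wrist','w5'); cv2.imwrite('pics/w5b.png',cv2.cvtColor(cv2.resize(w['frame'],None,fx=1.5,fy=1.5),cv2.COLOR_RGB2BGR))
print(env.get_state()['ft_force'])
```

```text
[-0.88104186 -0.78738349  0.70456654]
```

View pics/w5b.png

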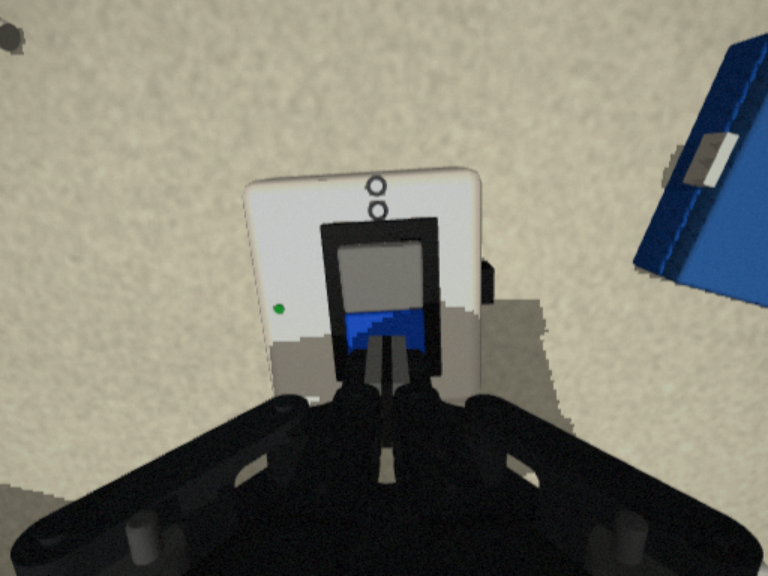

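jog_arm(
  moves=[
    [0,0,-0.001,0,0,0],
    [0,0,-0.002,0,0,0],
    [0,0,-0.0025,0,0,0],
    [0,0,-0.0025,0,0,0],
    [0,0,-0.0025,0,0,0],
  ],
)

```text
clock: 10.2
ee_pos: [0.588, -0.0129, 0.2259]
tool_rot: [-0.0, 1.0, 0.002, 0.0]
ft_force: [-0.2, -0.3, 3.9]
opening: 0.0003
```

jog_arm(
  moves=[
    [0,0,-0.0005,0,0,0],
    [0,0,-0.001,0,0,0],
    [0,0,-0.0015,0,0,0],
    [0,0,-0.0015,0,0,0],
    [0,0,-0.0015,0,0,0],
  ],
)

```text
clock: 10.82
ee_pos: [0.588, -0.0128, 0.2247]
tool_rot: [0.0, 1.0, 0.002, 0.0]
ft_force: [-1.2, -1.3, 9.4]
opening: -0.0005
```

jog_arm(
  moves=[
    [0,0,0.002,0,0,0],
    [0,0,0.006,0,0,0],
    [0,0,0.015,0,0,0],
    [0,0,0.035,0,0,0],
    [0,0,0.07,0,0,0],
    [0,0,0.1,0,0,0],
    [0,0,0.12,0,0,0],
    [0,0,0.128,0,0,0],
    [0,0,0.128,0,0,0],
    [0,0,0.128,0,0,0],
  ],
)

```text
clock: 12.08
ee_pos: [0.5876, -0.0131, 0.3514]
tool_rot: [-0.0, 1.0, 0.002, -0.001]
ft_force: [0.3, -0.4, -0.2]
opening: -0.0003
```

Run:
```python
from h import *
w=shot('wrist','w6')
a=load('w4')['frame'][95:215,195:315];b=w['frame'][95:215,195:315]
cv2.imwrite('pics/w6b.png',cv2.cvtColor(cv2.resize(np.hstack([a,b]),(800,400),interpolation=cv2.INTER_CUBIC),cv2.COLOR_RGB2BGR))
```

```text
(no output)
```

View pics/w6b.png

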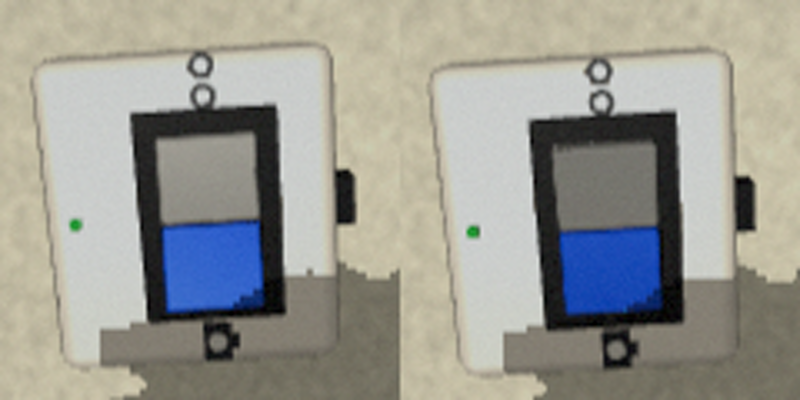

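jog_arm(
  moves=[
    [-0.005,0.03,0,0,0,0],
    [-0.011,0.08,0,0,0,0],
    [-0.018,0.13,0,0,0,0],
    [-0.025,0.18,0,0,0,0],
    [-0.032,0.23,0,0,0,0],
    [-0.039,0.28,-0.005,0,0,0],
    [-0.045,0.325,-0.015,0,0,0],
    [-0.049,0.352,-0.03,0,0,0],
    [-0.049,0.36,-0.04,0,0,0],
    [-0.049,0.36,-0.04,0,0,0],
    [-0.049,0.36,-0.04,0,0,0],
  ],
)

```text
clock: 13.5
ee_pos: [0.5398, 0.3454, 0.3124]
tool_rot: [0.0, 1.0, 0.001, 0.0]
ft_force: [-0.1, 1.2, -0.2]
opening: 0.0003
```

Run:
```python
from h import *
w=shot('wrist','w7'); cv2.imwrite('pics/w7b.png',cv2.cvtColor(cv2.resize(w['frame'],None,fx=1.5,fy=1.5),cv2.COLOR_RGB2BGR))
h=cv2.cvtColor(w['frame'],cv2.COLOR_RGB2HSV)
m=cv2.inRange(h,(0,140,60),(6,255,255))|cv2.inRange(h,(174,140,60),(180,255,255))
k,l,st,ce=cv2.connectedComponentsWithStats(m)
for i in range(1,k):
    if st[i,4]>150:
        x,y,ww,hh,a=st[i]; print(st[i].tolist(),ce[i],ray(w,*ce[i],.036), ray(w,x,y+hh/2,.036),ray(w,x+ww,y+hh/2,.036),ray(w,x+ww/2,y,.036),ray(w,x+ww/2,y+hh,.036))
```

```text
[243, 169, 30, 29, 662] [257.5        183.53323263] [0.54146721 0.34833991 0.036     ] [0.52799255 0.34835512 0.036     ] [0.55587224 0.34838999 0.036     ] [0.54190383 0.36214598 0.036     ] [0.5419607  0.33416234 0.036     ]
[478, 252, 34, 30, 688] [496.38081395 266.29796512] [0.78549395 0.2609216  0.036     ] [0.76690325 0.26008563 0.036     ] [0.80167029 0.26012006 0.036     ] [0.78002637 0.27727635 0.036     ] [0.78869938 0.24230851 0.036     ]
```

View pics/w7b.png

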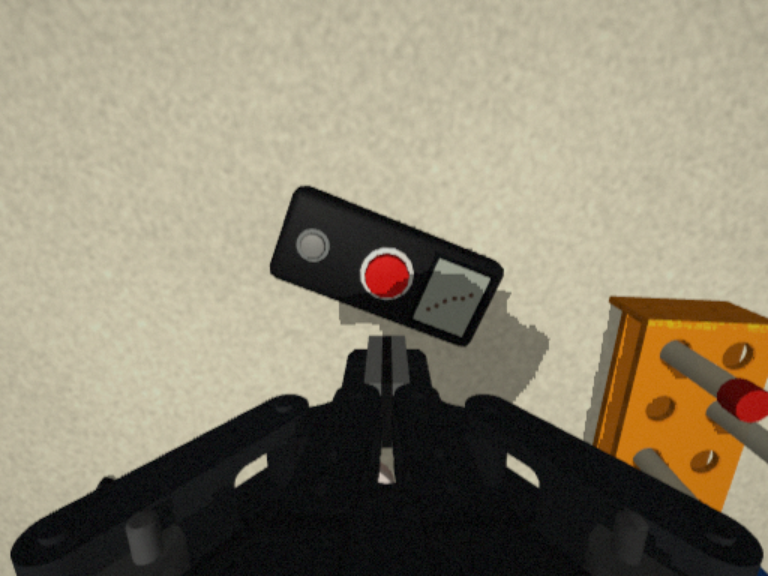

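jog_arm(
  moves=[
    [0,0.0025,-0.025,0,0,0],
    [0,0.0025,-0.05,0,0,0],
    [0,0.0025,-0.07,0,0,0],
    [0,0.0025,-0.083,0,0,0],
    [0,0.0025,-0.09,0,0,0],
    [0,0.0025,-0.092,0,0,0],
    [0,0.0025,-0.092,0,0,0],
    [0,0.0025,-0.092,0,0,0],
  ],
)

```text
clock: 14.55
ee_pos: [0.5391, 0.3497, 0.2208]
tool_rot: [-0.0, 1.0, 0.002, 0.0]
ft_force: [0.6, -0.1, -0.7]
opening: -0.0001
```

jog_arm(
  moves=[
    [0.0005,-0.001,-0.004,0,0,0],
    [0.0005,-0.001,-0.008,0,0,0],
    [0.0005,-0.001,-0.011,0,0,0],
    [0.0005,-0.001,-0.013,0,0,0],
    [0.0005,-0.001,-0.0145,0,0,0],
    [0.0005,-0.001,-0.0155,0,0,0],
    [0.0005,-0.001,-0.0155,0,0,0],
    [0.0005,-0.001,-0.0155,0,0,0],
  ],
)

```text
clock: 15.55
ee_pos: [0.5394, 0.3484, 0.205]
tool_rot: [0.0, 1.0, 0.002, 0.0]
ft_force: [-2.3, -2.3, 5.8]
opening: -0.0001
```

jog_arm(
  moves=[
    [0,0,-0.001,0,0,0],
    [0,0,-0.001,0,0,0],
  ],
)

```text
clock: 15.8
ee_pos: [0.5394, 0.3484, 0.204]
tool_rot: [0.0, 1.0, 0.002, 0.0]
ft_force: [-1.7, -2.9, 6.1]
opening: 0.0
```

jog_arm(
  moves=[
    [0,0,0.002,0,0,0],
    [0,0,0.006,0,0,0],
    [0,0,0.015,0,0,0],
    [0,0,0.035,0,0,0],
    [0,0,0.07,0,0,0],
    [0,0,0.1,0,0,0],
    [0,0,0.12,0,0,0],
    [0,0,0.128,0,0,0],
    [0,0,0.128,0,0,0],
    [0,0,0.128,0,0,0],
  ],
)

```text
clock: 17.05
ee_pos: [0.5392, 0.3482, 0.3305]
tool_rot: [0.001, 1.0, 0.002, -0.001]
ft_force: [-0.4, 0.3, 0.6]
opening: -0.0001
```

Run:
```python
from h import *
w=shot('wrist','w8');s=shot('scene','s8');t=shot('top','t8')
def c(im,u,v,r): return cv2.resize(im['frame'][v-r:v+r,u-r:u+r],(260,260),interpolation=cv2.INTER_CUBIC)
s0=load('scene0')
g=np.vstack([np.hstack([c(s0,165,240,33),c(s0,268,218,33),c(s0,345,175,33)]),np.hstack([c(s,165,240,33),c(s,268,218,33),c(s,345,175,33)])])
cv2.imwrite('pics/f8.png',cv2.cvtColor(g,cv2.COLOR_RGB2BGR))
cv2.imwrite('pics/w8b.png',cv2.cvtColor(w['frame'],cv2.COLOR_RGB2BGR))
```

```text
(no output)
```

View pics/f8.png

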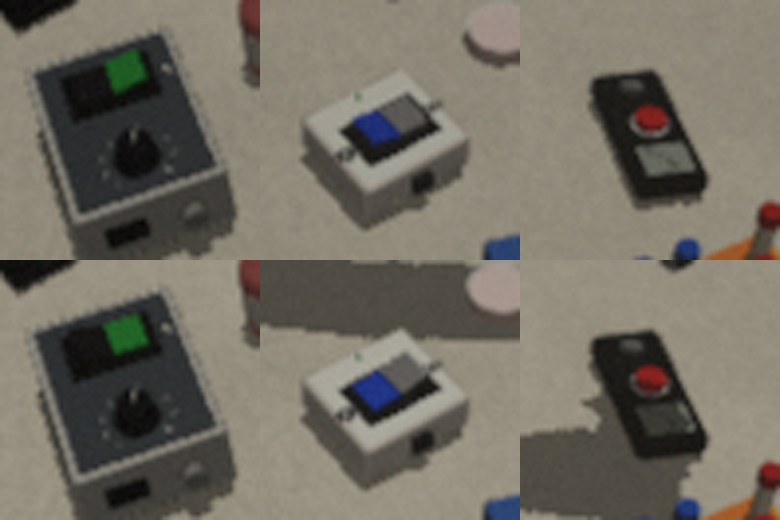

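View pics/w8b.png

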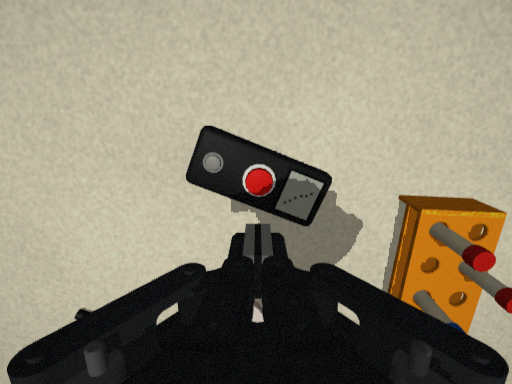

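View pics/t8.png

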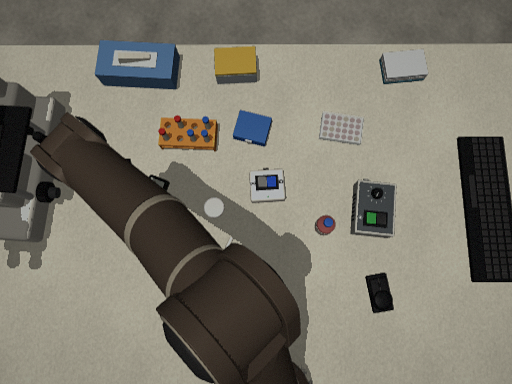

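The pictures show both rockers tipped over, the red button up again, the devices where they were and the gripper clear, so I'm handing in.

Run:
```python
from rig import env
print(env.sign_off())
```

```text
the job is handed in; nothing more can be done
None
```

I pressed the three controls in the order asked with the closed fingertips, and handed the job in at about 17 s.

- **Lamp rocker:** I pressed the green end until the force rose from about 4 N to 8.3 N, which means it had reached the end of its travel. The tip was then within about 1 mm of the expected 75 mm.
- **Light-path rocker:** I pressed the blue end the same way, to 9.4 N, with the tip at about 52 mm against the expected 53 mm.
- **Red button:** I tapped it once, about 5 mm deep with 6 N, past the 2.5 mm where it takes the picture, and then released it.

**Last checks:** the pictures show both rockers tipped over, the red button up again, and the three devices and the knob pointer where they were. The delete key was not touched. The gripper is well clear, about 0.12 m above the red button, with no contact force on it.

**Limits and disagreements:** I could not confirm directly that the picture was taken; that rests on the button's depth and force. The cameras disagreed by 3 to 6 mm in x, and I settled this with the wrist camera before each press. During the button press the sensor also read 2 to 3 N sideways, but I saw no shift of the handset afterwards.

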